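Take the plate stop out of the rack-loading deck

ROBOT

A 6-joint arm with a two-finger parallel gripper is mounted at the origin on the work surface. World frame = base frame: x ahead of the robot, y to its left, z up, the work surface at z = 0. Lengths are in mm, angles in degrees, forces in N, time in s.
With the tool pointing down it reaches from about 300 to 875 mm from the base axis. Payload 4.2 kg.
Tool frame: the origin (TCP) lies at the very end of the fingers, on their centre line; the grasp point (between the pads) lies 19 mm behind it; z points along the fingers, y is the line along which they close (so a half turn about z gives the same grasp; the last joint's range is limited). The gripper opens to 85 mm and grips with 20 to 120 N. Pads are 22 mm wide; open, the fingers measure 114 mm over their backs; the gripper's body (76 mm by 85 mm) begins 54 mm behind the grasp point. The pads swing forward as they close: fully open they stand 13 mm farther back than shut.
Start: joints at [73.453, 18.312, 89.639, -0, 72.044, -1.146], TCP at [152.707, 554.366, 231.338] pointing down, gripper open.
Joint ranges: [-177.97, 177.97], [-48.28, 115.42], [12.27, 149.76], [-77.06, 257.06], [2.81, 150.46], [-146.56, 146.56]. Speed limits (degrees/s): [147.25, 147.25, 180, 180, 180, 180].

INTERFACE

Orientations are given as [roll, pitch, yaw] about the fixed x, y, z axes, in that order (R = Rz(yaw) Ry(pitch) Rx(roll)).
In Python, from rig import ctrl gives the robot as it stands.
- The arm moves only by the shell command python3 -m handwheel 'ROWS' [OPENING] [FORCE]. ROWS is JSON, one flat list of numbers, 4 for each row, row after row: the shift along the tool's x, y, z in cm, then the turn about the tool's z in rad. A call has 1 to 12 rows; each row is the pose to reach, as a shift and turn from the pose commanded when the call began, along the tool's axes at that moment; what a row does not reach only later rows make up. A row lasts 1/8 s, in which the tool goes at most 62.5 mm and 10.7 degrees, less where a joint would pass 70% of its speed; a pose out of reach is approached as far as the arm can. A call with a gripper value outside its range is refused whole. OPENING is the closure, from -1 (fully open) to 1 (shut), set as the call begins (- or left out, the last holds). The fingers move at their own pace and stop on an object; FORCE is the grip in N (left out, the last holds). Time passes only in rows, so rows that repeat a pose let the fingers close. It gives the time, the measured TCP pose, the force, the opening and the grip force at its end, in the units of the state.
- ctrl.get_state(): the state, without advancing time (a new reading comes with each control period).
- ctrl.get_image(name): name is "side" or "top" or "wrist"; returns the picture (480x640x3 uint8, blue, green, red); there is no depth.
- ctrl.get_calibration(name): a dict with "fovy" (degrees; the focal length in pixels is half the picture's height over the tangent of half this angle, whatever the lens; pixels are square), "cx", "cy" (the principal point, pixels), "R" (3x3) and "t" (3): a world point X has camera coordinates R X + t. Camera axes: x right, y down, z forward; pixel columns grow to the right and rows downward; lengths in mm; the calibration is good to about 2 mm. A picture is of the moment at which its call begins: read the wrist's pose just before it. get_calibration takes no time and is no camera call; for the wrist camera it gives the pose at the moment of the call.
- ctrl.hand_in(): hands the job in; it is judged then, once.
Trained networks look in the newest picture that a camera, given by its name, has taken for a name from the list of things; names that differ only in an ending like _2 or _b are one class to them, and where a whole thing is asked for, a point or a joint stands for the part that bears it (a point fixed in the world has none). Each returns a list of dicts, best first, with "conf" (0 to 1); they miss things now and then, are a little off and sometimes report something else, mostly with a low value. They report only what shows in the picture. A call takes as long as a camera call.
- ctrl.silhouettes(name, camera): "pixels" (480x640 bool, what is visible of it) and "box" ([left, top, right, bottom] in pixels, round what is visible of it).
The state is a dict: "time_s": time; "q": joint angles; "joint_vel": joint speeds; "joint_efforts": joint torques, N m; "tcp_pos": TCP position; "eef_rot": TCP orientation; "wrist_force": force on the tool from outside, world axes, zero at the start; "moment": the same for the moment, N m; "finger_gap": finger opening in mm; "finger_force": force on a finger pad.
Only numpy, scipy, OpenCV 4.12 (cv2) and the standard library are available. Lean on these libraries where they do the work, as an engineer would, in place of code of your own. Each camera call takes 0.05 s, during which the arm holds its last target. There are 200 camera calls.

TASK

Longer sample racks are to be loaded, so the plate stop (the one with the flat upright plate) must come off the loading deck: slide it along its T-slot to the slot's open end, lift it out there and stand it upright in the grey tray, then let go. Leave the other stop, the one with the round knob, where it is in its slot.

Things in the scene. Friction and masses are not known exactly. Their poses are not given: they have to be found in the camera images.
- plate_stop_center (a point): Plate stop: steel inverted T, 85 mm tall, 0.18-0.35 kg, loose in either slot. Foot 40 x 40 x 8 mm; on its middle stands a flat plate 14 mm thick, 40 mm long. Point: half-way up, 42.5 mm above the foot's underside, as far below the plate's top. x along the plate (roughly along the slot), y across its thickness, z up. Pinch the plate across its thickness about 20 mm above this point, clear of the deck.
- knob_stop_center (a point): The other stop, to be left alone: steel, 60 mm tall, the same 40 x 40 x 8 mm foot, but with a slim round post and a round knob 28 mm across on top. Point: on its axis, 30 mm above the foot's underside. It stands loose in the slot that the plate stop is not in.
- deck: Fixed slippery white deck, metal lips, dark slot floors, 300 (x) x 170 (y) x 27 mm high; origin: centre of underside. T-slots along x, centred at y = +50 and -50 mm: floor at z = 8, channel 50 wide, 12 high, gap between lips 24. Lips run from x = -150 to +80; from +80 to the unwalled +x end (+150) there are none, so a stop at x = 105 to 125 lifts out. -x end walled.
- tray: Fixed open grey plastic tray, 170 (x) x 140 (y) mm outside, 25 mm high, walls and floor 4 mm thick. Origin: centre of its underside, on the bench; the inner floor is 4 mm above it.

How it is judged:
By the outcome, as a careful person would: the job done as asked, in the order asked, and still so for the second after the job is handed in, with the robot touching nothing.
It also fails if it takes over 43 s, if anything falls off the work surface, if the arm or the gripper's body presses on something with over 40 N, if the wrist force passes 120 N, or if a joint passes its speed limit or range.

## Working session

There is one attempt and no reset: what is moved stays moved. The work goes in short steps, Python scripts to look and compute and a shell command to move; the robot and the scene stay as the last step left them, time stands still between calls to the robot, and variables do not carry over. Pictures are saved under pics/ and viewed, at most 10 in all, crops included, and the job is handed in when it is done.

```bash
mkdir -p pics; ls; cat > h.py <<'E'
import numpy as np, cv2
from rig import ctrl
def snap(n,f=None):
    c=ctrl.get_calibration(n); im=ctrl.get_image(n)
    if f: cv2.imwrite('pics/'+f,im)
    return c,im
def K(c): 
    f=240/np.tan(np.radians(c['fovy'])/2); return f
def proj(c,X):
    X=np.atleast_2d(X)@np.array(c['R']).T+np.array(c['t']); f=K(c)
    return np.c_[f*X[:,0]/X[:,2]+c['cx'],f*X[:,1]/X[:,2]+c['cy']]
def onz(c,uv,z):
    R=np.array(c['R']);t=np.array(c['t']);o=-R.T@t
    uv=np.atleast_2d(uv).astype(float);f=K(c)
    d=np.c_[(uv[:,0]-c['cx'])/f,(uv[:,1]-c['cy'])/f,np.ones(len(uv))]@R
    return o+d*((z-o[2])/d[:,2])[:,None]
E
python3 - <<'E'
from h import *
for n in('top','side'):
    c,im=snap(n,n+'.png'); print(n,c['fovy'],c['cx'],c['cy'],np.round(c['R'],3).tolist(),np.round(c['t'],1))
    for k in('plate_stop_center','knob_stop_center','deck','tray'):
        for r in ctrl.silhouettes(k,n)[:2]:
            v,u=np.nonzero(r['pixels']); 
            print(k,round(r['conf'],2),np.round(r['box']),u.mean().round(),v.mean().round(), cv2.minAreaRect(np.c_[u,v].astype(np.float32)))
s=ctrl.get_state();print(s)
a=cv2.imread('pics/top.png');b=cv2.imread('pics/side.png')
E
```

```text
pics
top 53.0617160882488 323.4844264277168 244.62876247604962 [[-0.017, -1.0, -0.02], [-0.989, 0.02, -0.148], [0.148, 0.017, -0.989]] [ 22.9 559.1 683.3]
plate_stop_center 0.74 [430. 264. 472. 287.] 451.0 272.0 ((452.02301025390625, 271.552490234375), (15.231115341186523, 41.0552978515625), 66.37062072753906)
knob_stop_center 0.79 [369. 212. 400. 242.] 387.0 225.0 ((386.18963623046875, 224.22413635253906), (19.498010635375977, 27.66860580444336), 68.19859313964844)
deck 0.76 [289. 169. 510. 346.] 396.0 259.0 ((398.208740234375, 257.6354675292969), (112.32294464111328, 197.58485412597656), 68.76710510253906)
tray 0.7 [115. 188. 226. 317.] 170.0 252.0 ((168.96142578125, 251.29959106445312), (111.04903411865234, 95.8051986694336), 73.90918731689453)
side 55.880770706012854 324.1334214888141 242.15441239307245 [[0.766, -0.642, -0.011], [-0.427, -0.497, -0.755], [0.48, 0.584, -0.655]] [-432.2  308.   397.8]
plate_stop_center 0.61 [370. 330. 415. 393.] 391.0 361.0 ((389.89984130859375, 362.3864440917969), (41.639732360839844, 56.404842376708984), 10.713123321533203)
knob_stop_center 0.84 
[... 557 characters left out ...]
8861770629883)
{'time_s': 0.5, 'q': array([ 7.34544314e+01,  1.83116285e+01,  8.96417807e+01,  1.76792080e-04,
        7.20452059e+01, -1.14651045e+00]), 'joint_vel': array([-0.0008701 , -0.09073597,  0.02902332,  0.06767868,  0.01941524,
        0.00072927]), 'joint_efforts': array([-1.09532135e-03, -4.15046275e+01, -2.34226370e+01, -1.02325732e-04,
        1.00439767e-03,  1.13669662e-05]), 'tcp_pos': array([152.68549106, 554.34183   , 231.32177275]), 'eef_rot': array([ 1.79998612e+02, -1.40439930e-04,  1.64600887e+02]), 'wrist_force': array([-0.36232047,  0.35331373, -0.03205207]), 'moment': array([0.02425357, 0.01481858, 0.01133789]), 'finger_force': 0.0, 'finger_gap': 85.45139685122926}
```

View pics/top.png

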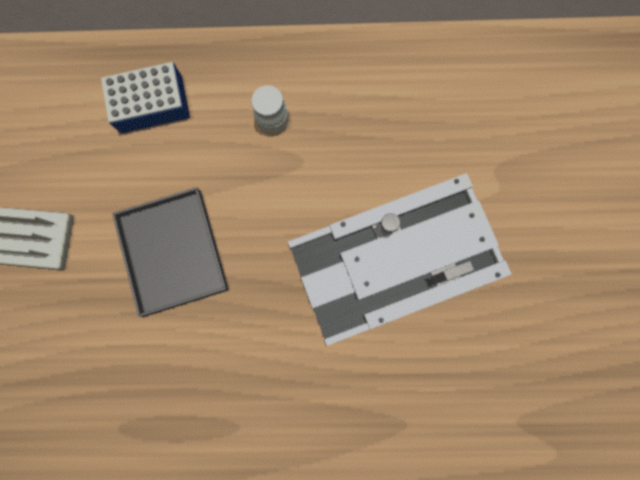

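View pics/side.png

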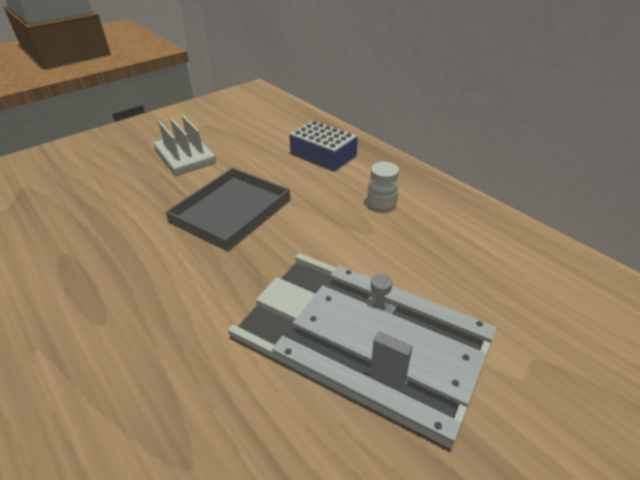

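The top view shows the deck's open end at lower-left (~(310,290)). The plate stop is at (452,271) in the lower slot, the knob is at (388,224) in the upper slot, and the tray is at (170,252). Next I fit the poses.

```bash
cat > fit.py <<'E'
from h import *
from scipy.optimize import minimize
def box(x0,x1,y0,y1,z0,z1): return np.array([[x,y,z] for x in(x0,x1) for y in(y0,y1) for z in(z0,z1)],float)
def T(p,P):
    a=np.radians(p[2]);R=np.array([[np.cos(a),-np.sin(a)],[np.sin(a),np.cos(a)]])
    return np.c_[P[:,:2]@R.T+p[:2],P[:,2]]
def fit(obs,P,p0,step=(15,15,5)):
    # obs: list (calib, mask); hull polygons IoU
    def cost(p):
        s=0
        for c,m in obs:
            h=cv2.convexHull(proj(c,T(p,P)).astype(np.float32))
            r=np.zeros((480,640),np.uint8);cv2.fillPoly(r,[np.round(h*16).astype(np.int32)],255,cv2.LINE_AA,4)
            r=r/255.; s+=1-np.minimum(r,m).sum()/np.maximum(r,m).sum()
        return s
    S=np.array([p0]+[np.array(p0)+np.eye(3)[i]*step[i] for i in range(3)])
    r=minimize(cost,p0,method='Nelder-Mead',options=dict(initial_simplex=S,xatol=.05,fatol=1e-5))
    return r.x,r.fun
DECK=box(-150,150,-85,85,0,27);TRAY=box(-85,85,-70,70,0,25);PLATE=box(-20,20,-7,7,27,93)
E
python3 - <<'E'
from fit import *
cs={n:snap(n)[0] for n in('top','side')}
t=cs['top']
print(onz(t,[[289,243],[467,176],[510,272],[328,344]],27).round(1))
d0=onz(t,[[399,258]],27)[0];tr0=onz(t,[[169,251]],25)[0];p0=onz(t,[[459,270]],93)[0];print(d0,tr0,p0)
for k,P,q in(('deck',DECK,[*d0[:2],110]),('tray',TRAY,[*tr0[:2],105]),('plate_stop_center',PLATE,[*p0[:2],110])):
    obs=[]
    for n in cs:
        m=ctrl.silhouettes(k,n)[0]['pixels'].astype(np.uint8)
        if k!='plate_stop_center': m=cv2.drawContours(np.zeros_like(m),[cv2.convexHull(np.argwhere(m)[:,::-1].astype(np.int32))],-1,1,-1)
        obs.append((cs[n],m))
    print(k,*fit(obs,P,q)); 
    for o,n in zip(obs,cs): print(' ',n,*fit([o],P,q))
E
```

```text
[[ 565.2   66.1   27. ]
 [ 665.7 -213.3   27. ]
 [ 514.1 -268.9   27. ]
 [ 411.5    8.7   27. ]]
[ 538.6887964  -102.15266788   27.        ] [556.6752505  252.67396417  25.        ] [ 512.58570844 -174.91192991   93.        ]
deck [ 540.64164203 -101.72993406  109.86353519] 0.040872308252516865
  top [ 540.86701925 -100.74794129  109.79745886] 0.012110217939335532
  side [ 540.61824612 -102.52023887  109.69401651] 0.024012826923583086
tray [557.00216348 251.83067088 112.07912397] 0.4894546513642333
  top [563.61753988 250.70053932 116.67925046] 0.25764820960154844
  side [549.68300775 255.16678228 109.86951426] 0.22284248339534352
plate_stop_center [ 512.89566675 -175.24205309  109.59519014] 0.3665037726275071
  top [ 511.89229972 -171.23955384  110.3478883 ] 0.18297676108494865
  side [ 511.08430405 -177.92283322  112.13486959] 0.06228244654400794
```

```bash
python3 -m handwheel '[-1.6,-1.8,0,0.03,-5.4,-6.1,0,0.1,-9.2,-10.3,0,0.16,-13,-14.6,0,0.23,-16.8,-18.8,0,0.3,-20.6,-23.1,0,0.36,-24.4,-27.3,0,0.43,-28.2,-31.6,0,0.5,-32,-35.8,0,0.56,-35.7,-40.1,0,0.63,-38,-42.5,0,0.67,-39,-43.7,0,0.69]' -1 40
cat >> fit.py <<'E'
def shift(target,yaw):
    s=ctrl.get_state();y=s['eef_rot'][2];p=s['tcp_pos'];d=np.array(target)-p;a=np.radians(y)
    print('shift cm',np.round([(d[0]*np.cos(a)+d[1]*np.sin(a))/10,(d[0]*np.sin(a)-d[1]*np.cos(a))/10,-d[2]/10],2),'turn',round(-np.radians((yaw-y+90)%180-90),3),'pos',p.round(1),'rot',s['eef_rot'].round(1),'t',s['time_s'])
E
python3 - <<'E'
from fit import *
cs={n:snap(n)[0] for n in('top','side')}
obs=[]
for n in cs:
    m=ctrl.silhouettes('tray',n)[0]['pixels'].astype(np.uint8)
    obs.append((cs[n],cv2.drawContours(np.zeros_like(m),[cv2.convexHull(np.argwhere(m)[:,::-1].astype(np.int32))],-1,1,-1)))
print(fit(obs,TRAY,[557,252,17]))
shift([513.5,-175,180],109.8)
E
```

```text
time_s: 2.4
tcp_pos: [413.2, 28.2, 231.4]
eef_rot: [180.0, -0.0, 124.9]
wrist_force: [0.1, 0.2, 0.5]
finger_gap: 85.2
finger_force: 0.0
(array([558.80789699, 254.41268954,  16.34652686]), np.float64(0.05373319644041763))
shift cm [-22.61  -3.51   5.12] turn 0.267 pos [412.2  30.2 231.2] rot [-1.800e+02 -1.000e-01  1.251e+02] t 2.6
```

```bash
python3 -m handwheel '[-3,-0.5,0.5,0.04,-8,-1.2,1.5,0.1,-13,-2,2.8,0.16,-18,-2.8,4,0.22,-21,-3.3,4.8,0.26,-22.6,-3.5,5.1,0.265,-22.6,-3.5,5.1,0.265,-22.6,-3.5,5.1,0.265]'
python3 - <<'E'
from fit import *
c,im=snap('wrist')
s=ctrl.get_state();print(s['tcp_pos'],s['eef_rot'])
for k in('plate_stop_center',):
    for r in ctrl.silhouettes(k,'wrist')[:2]:
        m=r['pixels'].astype(np.uint8);print(r['conf'],r['box'])
        print(fit([(c,m)],PLATE,[513,-175,109.8]))
def dr(p,P,col):
    for v in proj(c,T(p,P)): cv2.circle(im,tuple(int(x) for x in v),3,col,-1)
dr([513,-175,109.8],PLATE,(0,0,255)); dr([540.7,-101.6,109.8],box(-150,80,38,62,27,27),(0,255,0))
cv2.imwrite('pics/w1.png',im)
E
```

```text
time_s: 3.6
tcp_pos: [513.5, -174.1, 180.7]
eef_rot: [180.0, -0.0, 110.0]
wrist_force: [-0.0, 0.5, -0.0]
finger_gap: 85.8
finger_force: 0.0
[ 513.54307105 -174.2383052   180.79037342] [ 1.79976735e+02 -1.49745177e-02  1.09976537e+02]
0.76 [304.8, 193.6, 339.6, 280.6]
(array([ 511.91157508, -173.2111756 ,  107.66418918]), np.float64(0.18553365708592118))
```

View pics/w1.png

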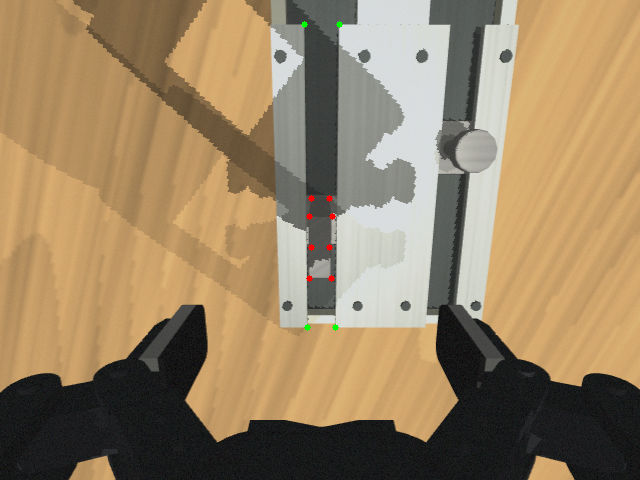

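The projected slot lips (green) and plate corners (red) match the picture, with the plate top at about (320,268). The TCP is centred over the slot, so I descend and pinch.

```bash
python3 -m handwheel '[0,0,1.5,0,0,0,4.5,0,0,0,8,0,0,0,11,0,0,0,12.5,0,0,0,12.9,0,0,0,12.9,0,0,0,12.9,0]' && python3 -m handwheel '[0,0,0,0,0,0,0,0,0,0,0,0,0,0,0,0,0,0,0,0,0,0,0,0,0,0,0,0,0,0,0,0]' 1 60
python3 - <<'E'
from fit import *
p=np.array([540.7,-101.6]);D=lambda x,y,z:[*T([540.7,-101.6,109.8],np.array([[x,y,z]]))[0]]
shift(D(115,50,51.5),109.8)
s=ctrl.get_state();print(s['finger_gap'],s['finger_force'],s['wrist_force'])
E
```

```text
time_s: 4.7
tcp_pos: [514.6, -175.8, 52.3]
eef_rot: [179.9, 0.1, 109.9]
wrist_force: [-0.8, -0.5, -0.4]
finger_gap: 85.5
finger_force: 0.0
time_s: 5.7
tcp_pos: [513.9, -175.6, 51.4]
eef_rot: [180.0, -0.0, 109.9]
wrist_force: [0.1, -0.2, 1.6]
finger_gap: 12.8
finger_force: 59.6
shift cm [ 1.755e+01  5.000e-02 -1.000e-02] turn 0.001 pos [ 513.9 -175.6   51.4] rot [180.   -0.  109.9] t 5.7
12.846714798623886 59.554393887519836 [ 0.08225294 -0.22514883  1.64181389]
```

```bash
python3 -m handwheel '[0.5,0,0,0,2,0,0,0,4,0,0,0,6,0,0,0,8,0,0,0,10,0,0,0,12,0,0,0,14,0,0,0,16,0,0,0,17,0,0,0,17.5,0,0,0,17.5,0,0,0]'
python3 - <<'E'
from fit import *
t,im=snap('side','s2.png');snap('top','t2.png')
s=ctrl.get_state();print(s['finger_gap'],s['finger_force'],s['wrist_force'],s['tcp_pos'],s['time_s'])
E
```

```text
time_s: 7.2
tcp_pos: [454.1, -10.4, 51.3]
eef_rot: [-180.0, -0.1, 109.9]
wrist_force: [-1.2, 1.9, 3.6]
finger_gap: 13.8
finger_force: 59.9
13.626017217140767 59.8989200592041 [-1.04151909  1.07292273  3.38508876] [454.20937741 -10.8226993   51.32510398] 7.3
```

View pics/s2.png

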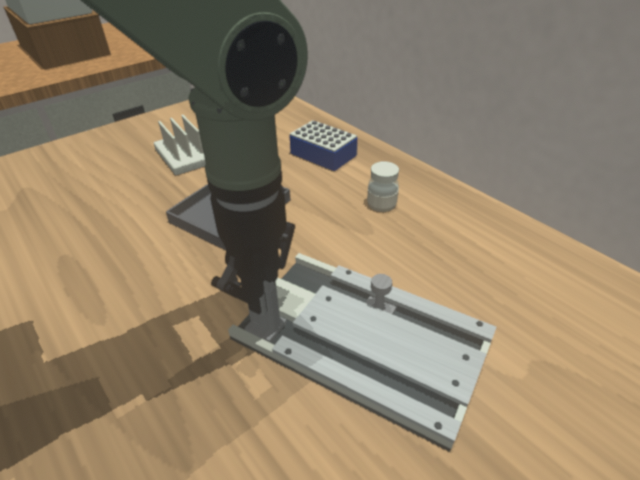

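The plate stop is now in the lip-free end (about (265,318)) and the knob hasn't moved. Lift straight up.

```bash
python3 -m handwheel '[0,0,-0.3,0,0,0,-1,0,0,0,-2,0,0,0,-4,0,0,0,-6.5,0,0,0,-8,0,0,0,-8.5,0,0,0,-8.5,0]'
python3 - <<'E'
from fit import *
s=ctrl.get_state();print(s['finger_gap'],s['finger_force'],s['wrist_force'],s['time_s'])
shift([558.8,254.4,136.5],106.3)
E
```

```text
time_s: 8.3
tcp_pos: [454.2, -11.1, 136.4]
eef_rot: [180.0, 0.0, 109.9]
wrist_force: [0.5, 1.2, -3.6]
finger_gap: 13.6
finger_force: 59.2
13.554071090686918 59.15464997291565 [ 0.463582    1.17196339 -3.62455005] 8.3
shift cm [ 2.141e+01  1.886e+01 -1.000e-02] turn 0.062 pos [454.2 -11.1 136.4] rot [180.    0.  109.9] t 8.3
```

```bash
python3 -m handwheel '[1,0.8,0,0,3,2.6,0,0.01,6,5.3,0,0.02,9,7.9,0,0.03,12,10.5,0,0.04,15,13.2,0,0.05,18,15.8,0,0.06,20.3,17.9,0,0.06,21.2,18.7,0,0.06,21.4,18.9,0,0.06,21.4,18.9,0,0.06,21.4,18.9,0,0.06]'
python3 - <<'E'
from fit import *
snap('top','t3.png');c,im=snap('side')
s=ctrl.get_state();print(s['tcp_pos'],s['wrist_force'],s['finger_gap'],s['time_s'])
ims=[cv2.imread('pics/t3.png')[150:390,60:380],im[90:330,100:420]]
cv2.imwrite('pics/c3.png',cv2.resize(np.hstack(ims),(800,300)))
E
```

```text
time_s: 9.8
tcp_pos: [558.9, 253.5, 136.4]
eef_rot: [-180.0, 0.0, 106.4]
wrist_force: [0.6, -0.0, -3.7]
finger_gap: 13.2
finger_force: 59.1
[559.13447712 253.70865883 136.50717695] [ 0.2347929 -0.0439363 -4.6069307] 12.69329142485722 9.9
```

View pics/c3.png

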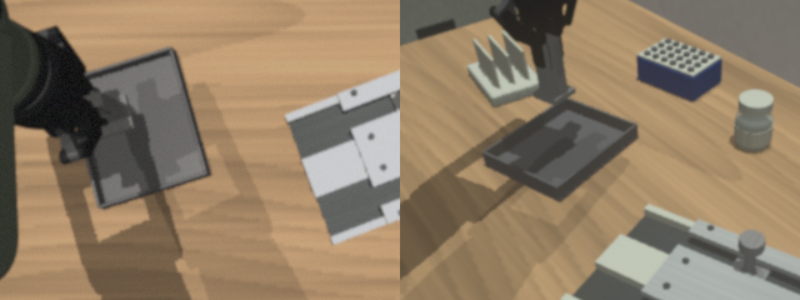

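The stop hangs over the tray (left crop about (115,110)), and the knob stays in its slot. Lower slowly.

```bash
python3 -m handwheel '[0,0,1,0,0,0,3,0,0,0,5,0,0,0,6.8,0,0,0,7.8,0,0,0,8.3,0,0,0,8.5,0,0,0,8.6,0,0,0,8.7,0,0,0,8.8,0,0,0,8.85,0,0,0,8.85,0]'; python3 -m handwheel '[0,0,0.05,0,0,0,0.05,0]'
```

```text
time_s: 11.4
tcp_pos: [559.3, 254.5, 47.8]
eef_rot: [180.0, -0.0, 106.4]
wrist_force: [-0.4, 0.2, -3.8]
finger_gap: 12.9
finger_force: 59.1
time_s: 11.65
tcp_pos: [559.3, 254.5, 47.4]
eef_rot: [180.0, -0.0, 106.4]
wrist_force: [-0.5, -0.4, -3.4]
finger_gap: 13.1
finger_force: 59.3
```

```bash
for i in 1 2 3; do python3 -m handwheel '[0,0,0.04,0,0,0,0.04,0]' | grep -E 'tcp|wrist'; done
```

```text
tcp_pos: [559.3, 254.5, 47.4]
wrist_force: [-0.9, -0.5, 1.0]
tcp_pos: [559.4, 254.5, 47.4]
wrist_force: [-1.1, -1.2, 4.7]
tcp_pos: [559.4, 254.5, 47.4]
wrist_force: [-2.7, -1.5, 6.7]
```

Contact with the tray floor. Release, then withdraw upward.

```bash
python3 -m handwheel '[0,0,-0.05,0,0,0,-0.05,0,0,0,-0.05,0,0,0,-0.05,0,0,0,-0.05,0,0,0,-0.05,0,0,0,-0.05,0,0,0,-0.05,0]' -1 && python3 -m handwheel '[0,0,-1,0,0,0,-3,0,0,0,-6,0,0,0,-10,0,0,0,-14,0,0,0,-18,0,-4,0,-20,0,-9,0,-20,0,-14,0,-20,0,-18,0,-20,0,-20,0,-20,0,-20,0,-20,0]'
python3 - <<'E'
from fit import *
a=snap('top')[1];b=snap('side')[1]
cv2.imwrite('pics/c4.png',cv2.resize(np.hstack([a[150:390,60:380],b[90:330,140:460]]),(800,300)))
E
```

```text
time_s: 13.4
tcp_pos: [559.3, 254.5, 46.6]
eef_rot: [180.0, -0.0, 106.4]
wrist_force: [0.3, 0.1, 0.2]
finger_gap: 85.2
finger_force: 0.0
time_s: 14.9
tcp_pos: [616.0, 62.2, 246.9]
eef_rot: [180.0, -0.0, 106.3]
wrist_force: [0.0, 0.8, 0.9]
finger_gap: 85.3
finger_force: 0.0
```

View pics/c4.png

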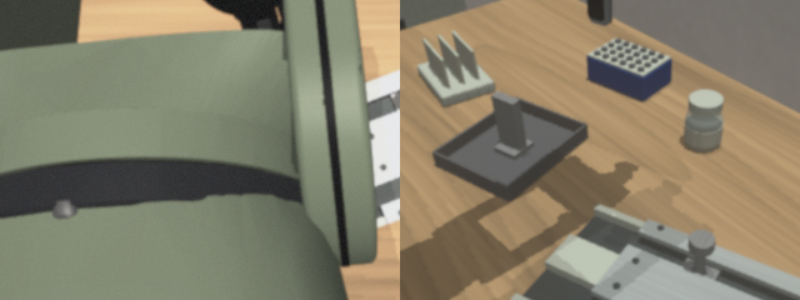

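The side view shows the plate stop standing upright in the tray (crop about (510,125)) with the knob stop still in its slot and the gripper clear.

```bash
python3 -c "
from rig import ctrl
print(ctrl.hand_in())"
```

```text
the job is handed in; nothing more can be done
None
```

The plate stop was slid along its T-slot to the open end, lifted out, and left standing upright in the grey tray. The knob stop was left in its slot, and the job was handed in at about 15 s.

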